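# Hang the swab pan on the balance and tare it to zero

### The job

Hang the empty weighing pan by its stirrup on the hook at the side of the swab balance and let go of it. Then turn the black tare knob on top, taking a new grip as often as needed, until the tip of the red pointer is level with the green zero mark. Leave the pan hanging freely and at rest, and leave the gauze, the brown vial and the tablet jar where they stand.

Things in the scene. Friction and masses are not known exactly. Their poses are not given: they have to be found in the camera images.
- balance: White swab balance fixed on the worktop. Housing x 0 to 75 mm, y +-75 mm, top at z = 212 mm; its foot plate reaches to x = -49 mm and 22 mm high. Origin at the worktop under the front face, which looks to local -x and bears a vertical scale. The tare knob stands on top at x = 37 mm, y = 0; the load hook leaves the -y side at x = 37 mm.
- zero_mark (a point): Green zero mark, a level bar 6 mm high and 34 mm long on the scale, 165 mm above the worktop; black scale lines lie 7.5 mm apart above and below it. The point is at mid-height of the bar, at its end next to the pointer.
- pointer_tip (a point): Tip of the red pointer, which is level, comes from a slot at the left of the scale and moves straight up and down with the load hook. It sinks 15 to 32 mm under the pan, whose exact mass is not known; turning the tare knob clockwise raises it (and the hook) 15 mm per rad, over a spring. It starts below the mark.
- tare_knob (a joint): Angle of the tare knob in rad, positive clockwise seen from above (raises the pointer), stops at -2.5 and +4; it stays where it is left (friction 0.12 N m). It does not start at 0.
- knob_grip (a point): On the vertical axis of the tare knob, 24 mm above its foot, a good height for the TCP. Black round fluted knob, 50 mm across and 36 mm high, standing upright on the housing top, foot 214 mm above the worktop; nothing stands beside it on the housing.
- load_hook: Steel load hook of the balance, an 8 mm round arm that runs out level along the balance's -y axis to 93 mm beyond the housing side, with a shallow dip for the load and an upturned end. Sprung: it sinks under the pan. Axes as the balance; the origin lies inside the housing, 7 mm above the bottom of the dip.
- hook_seat (a point): Top of the hook arm at the bottom of its dip, where the stirrup must rest, about 160 to 180 mm above the worktop at the start. The arm is free for 70 mm on the housing side; the upturned end stands 18 mm further out and rises to 22 mm above this point.
- pan: Loose steel weighing pan: round dish 96 mm across and 22 mm high; a stirrup of 7 mm round bar rises from the rim at local x = +-46 mm to a blunt peak at the centre; whole height 160 mm. Origin under the centre of the dish, z up. The opening of the stirrup lies in the local x-z plane and is 80 mm wide between z = 22 and 90 mm, so a hook passes through it along local y.
- stirrup (a point): Underside of the peak of the pan's stirrup, 114 mm above the pan's origin: this rests on the hook.
- post (a point): Grasp point of the pan: the blue square finger post, 14 x 14 mm, standing on the stirrup's peak from 121 to 160 mm above the pan's origin; the point is at 145 mm. Faces normal to the pan's x and y.
- gauze: White stack of gauze swabs, 78 x 78 x 30 mm, bystander. Origin under its centre.
- brown_vial: Brown vial with a green cap, 46 mm across, 85 mm high, bystander. Origin under its centre.
- tablet_jar: Orange tablet jar with a white lid, 50 mm across, 76 mm high, bystander. Origin under its centre.
Things that resemble listed ones, but are neither listed nor needed, are in the scene too. Leave any yellow look-alike of the pan alone.

How it is judged:
On the way, in this order (a step that is already met when the one before it is completed fails the run):
1. the pan hangs by its stirrup on the load hook, let go (distance between stirrup and hook_seat below 0.014 m and angle between pan's own z axis and vertical below 0.2 rad and contact force between pan and load_hook above 0.8 N and contact force between pan and the fingers below 0.05 N), for 0.3 s.
2. the pan still hanging, the pointer tip is brought level with the zero mark (all of step 1 and distance between pointer_tip and zero_mark below 0.003 m), for 0.2 s.
At the end, for the whole second after the job is handed in: The pan hangs upright (within 0.2 rad) by its stirrup in the dip of the load hook (stirrup peak within 14 mm of the seat), released and at rest; the pointer tip is within 3 mm of mid-height of the zero mark; gauze, brown vial and tablet jar are within 30 mm of where they stood (all of step 2 and linear speed of pan below 0.03 m/s and distance of each of gauze, brown_vial, tablet_jar from where it was at the start of the episode below 0.03 m); the robot touches nothing.
It fails at once if the gauze stack is pushed over or more than 60 mm away (distance of gauze from where it was at the start of the episode above 0.06 m or angle between gauze's own z axis and vertical above 0.7 rad).
It fails at once if the brown vial is pushed over or more than 60 mm away (distance of brown_vial from where it was at the start of the episode above 0.06 m or angle between brown_vial's own z axis and vertical above 0.7 rad).
It fails at once if the tablet jar is pushed over or more than 60 mm away (distance of tablet_jar from where it was at the start of the episode above 0.06 m or angle between tablet_jar's own z axis and vertical above 0.7 rad).
It also fails if it takes over 72 s, if anything falls off the work surface, if the arm or the gripper's body presses on something with over 40 N, if the wrist force passes 120 N, or if a joint passes its speed limit or range.

### The arm

A 7-joint arm with a two-finger parallel gripper is mounted at the origin on a cart in front of the work surface, level with it; the furniture and walls round the work are solid. World frame = base frame: x ahead of the robot, y to its left, z up, the work surface at z = 0. Lengths are in m, angles in rad, forces in N, time in s.
With the tool pointing down it reaches from about 0.425 to 0.875 m from the base axis. Payload 8.4 kg.
Tool frame: the origin (TCP) lies between the finger pads, 19 mm behind the fingertips; this is the grasp point; z points along the fingers, y is the line along which they close (so a half turn about z gives the same grasp; the last joint's range is limited). The gripper opens to 87 mm and grips with 3 to 60 N. Pads are 19 mm wide; open, the fingers measure 117 mm over their backs; the gripper's body (75 mm by 190 mm) begins 51 mm behind the grasp point.
Start: joints at [1.149, 0.333, 0.04, 1.465, -0.013, 1.343, -0.059], TCP at [0.206, -0.616, 0.241] pointing down, gripper open.
Joint ranges: [-2.58, 2.58], [-0.38, 2.09], [-1.3, 1.39], [0.25, 2.4], [-1.5, 4.64], [0.08, 2.09], [-2.65, 2.65]. Speed limits (rad/s): [2.22, 2.22, 2.79, 2.79, 3.14, 3.14, 3.14].

### API

Orientations are given as a unit quaternion [w, x, y, z].
In Python, from rig import telemetry, imaging, job_done gives the robot as it stands. The module is installed in compiled form; this text tells all that it offers.
- The arm moves only by the shell command python3 -m pendant 'ROWS' [FORCE]. ROWS is JSON, a list of rows, each a list of 3 entries, a list of its own where there are three numbers: the shift along the tool's x, y, z as a fraction of full scale, then the turn, a rotation vector about the tool's x, y, z as a fraction of full scale, then the opening, from -1 (shut) to 1 (fully open). A call has 1 to 10 rows; each row shifts and turns the commanded pose from where the row before left it, along the tool's axes as they then stand; what a row does not reach is not made up. Full scale, the value 1, is 25 mm for a shift and 0.12 rad for a turn. A row lasts 1/12 s, in which the tool goes at most 41.7 mm and 7.16 degrees, less where a joint would pass 70% of its speed; a pose out of reach is approached as far as the arm can. A call with a number of a shift or a turn outside -1 to 1 is refused whole. A call with a gripper value outside its range is refused whole. The fingers move at their own pace and stop on an object; FORCE is the grip in N (left out, the last holds). Time passes only in rows, so rows that do not move let the fingers close. It gives the time, the measured TCP pose, the force, the opening and the grip force at its end, in the units of the state.
- telemetry.read_state(): the state, without advancing time (a new reading comes with each control period).
- imaging.camera(name): name is "side" or "top"; returns a dict with "color" (384x512x3 uint8, red, green, blue), "z_map" (384x512 float32, m along the optical axis (not along the pixel's ray), 0 where there is no reading), "fx", "fy", "cx", "cy" (pixels), "rvec" (rotation vector, rad) and "tvec" (3), from world to camera coordinates, as OpenCV has them. Camera axes: x right, y down, z forward; pixel columns grow to the right and rows downward; lengths in m; the calibration is good to about 2 mm. A picture is of the moment at which its call begins.
- job_done(): hands the job in; it is judged then, once.
The state is a dict: "time_s": time; "qpos": joint angles; "qvel": joint speeds; "joint_torque": joint torques, N m; "tool_pos": TCP position; "eef_rot": TCP orientation; "ft_force": force on the tool from outside, world axes, zero at the start; "wrist_torque": the same for the moment, N m; "grip_width": finger opening in m; "finger_force": force on a finger pad.
Only numpy, scipy, OpenCV 4.12 (cv2) and the standard library are available. Lean on these libraries where they do the work, as an engineer would, in place of code of your own. Each camera call takes 0.05 s, during which the arm holds its last target. There are 200 camera calls.

## Working session

There is one attempt and no reset: what is moved stays moved. The work goes in short steps, Python scripts to look and compute and a shell command to move; the robot and the scene stay as the last step left them, time stands still between calls to the robot, and variables do not carry over. Pictures are saved under pics/ and viewed, at most 10 in all, crops included, and the job is handed in when it is done.

```bash
mkdir -p pics
cat > h.py <<'E'
import numpy as np, cv2
from rig import telemetry, imaging
def cam(n):
    c=imaging.camera(n); c['R']=cv2.Rodrigues(np.array(c['rvec'],float))[0]; c['t']=np.array(c['tvec'],float).ravel(); return c
def world(c):
    z=c['z_map']; v,u=np.indices(z.shape)
    p=np.stack([(u-c['cx'])/c['fx']*z,(v-c['cy'])/c['fy']*z,z],-1)
    return (p-c['t'])@c['R']
def save(c,f): cv2.imwrite('pics/'+f,c['color'][:,:,::-1])
E
python3 - <<'E'
from h import *
a=cam('side');b=cam('top')
im=np.hstack([a['color'],b['color']]);im=np.vstack([a['color'],b['color']])
cv2.imwrite('pics/a.png',a['color'][:,:,::-1]);cv2.imwrite('pics/b.png',b['color'][:,:,::-1])
np.savez('s0.npz',a=a,b=b)
for c in(a,b):print(c['fx'],c['cx'],c['cy'],-c['R'].T@c['t'],c['R'])
print(telemetry.read_state())
E
```

```text
438.62145394094716 261.0854277573167 188.2286715976292 [-0.15766825 -1.47680997  0.82749745] [[ 0.9103227  -0.41356387  0.01665875]
 [-0.13909633 -0.34358558 -0.92876324]
 [ 0.38982663  0.84315709 -0.37029897]]
483.1163814464371 257.5303628043914 185.74737872370497 [-0.70253851  0.42984566  1.79240026] [[-0.27777043 -0.96057677  0.01165598]
 [-0.75494684  0.210773   -0.62099115]
 [ 0.5940529  -0.18129263 -0.78373091]]
{'time_s': 0.1, 'qpos': array([ 1.1487975 ,  0.33380201,  0.039877  ,  1.46616864, -0.01341005,
        1.34327206, -0.05852519]), 'qvel': array([-0.00088092, -0.00204627,  0.00164437, -0.00264367,  0.00043108,
       -0.00024763, -0.00087511]), 'joint_torque': array([ 3.45132088e-03, -6.57808757e+01,  1.33958839e+00, -4.04707789e+01,
       -5.96324774e-02,  4.10281238e-02,  5.34968558e-05]), 'tool_pos': array([ 0.20605249, -0.61607325,  0.24047988]), 'eef_rot': array([-6.75169061e-04,  9.87006854e-01,  1.60676669e-01, -1.51877048e-04]), 'ft_force': array([0.35200798, 0.58887424, 0.20283901]), 'wrist_torque': array([ 0.0145448 , -0.01048956, -0.01638182]), 'finger_force': 0.0, 'grip_width': 0.0873344142299853}
```

View pics/a.png

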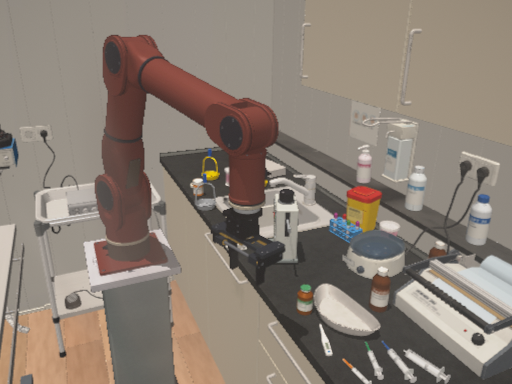

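View pics/b.png

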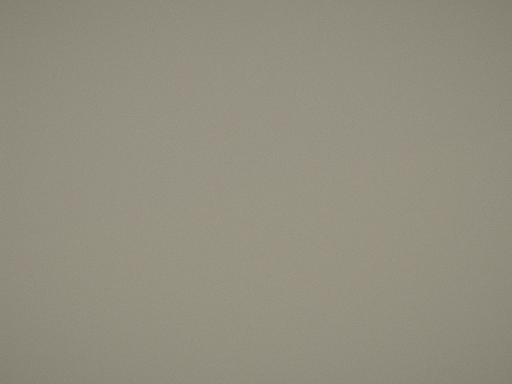

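The side view shows the arm in front, the white balance at about (285,230) with its knob at (286,197), a steel pan at about (205,195) and a yellow look-alike at (210,170). The top view is a uniform blank, so I'll check its depth and enlarge the side view.

Run:
```python
from h import *
d=np.load('s0.npz',allow_pickle=True);a=d['a'].item();b=d['b'].item()
print('top z',np.percentile(b['z_map'],[0,5,50,95,100]),b['color'].std((0,1)))
cr=a['color'][140:290,150:350,::-1];cv2.imwrite('pics/c.png',cv2.resize(cr,None,fx=4,fy=4,interpolation=cv2.INTER_CUBIC))
w=world(a);np.set_printoptions(precision=3,suppress=True)
for u,v in[(286,193),(286,198),(287,230),(205,197),(210,170),(205,180),(295,230),(280,230),(198,188),(305,290)]:print(u,v,w[v,u],a['color'][v,u])
```

```text
top z [0.         0.         0.05382685 0.07489718 0.08074223] [4.37812635 4.27139132 3.9888873 ]
286 193 [ 0.513 -0.234  0.25 ] [58 55 55]
286 198 [ 0.509 -0.242  0.234] [55 52 51]
287 230 [ 0.493 -0.289  0.136] [85 84 84]
205 197 [0.414 0.402 0.001] [74 71 66]
210 170 [0.56  0.767 0.001] [133 116  57]
205 180 [0.381 0.285 0.134] [ 48  74 126]
295 230 [ 0.518 -0.301  0.136] [164 160 150]
280 230 [ 0.471 -0.278  0.135] [166 160 150]
198 188 [0.35  0.292 0.098] [133 129 122]
305 290 [ 0.415 -0.555  0.082] [112 148 115]
```

View pics/c.png

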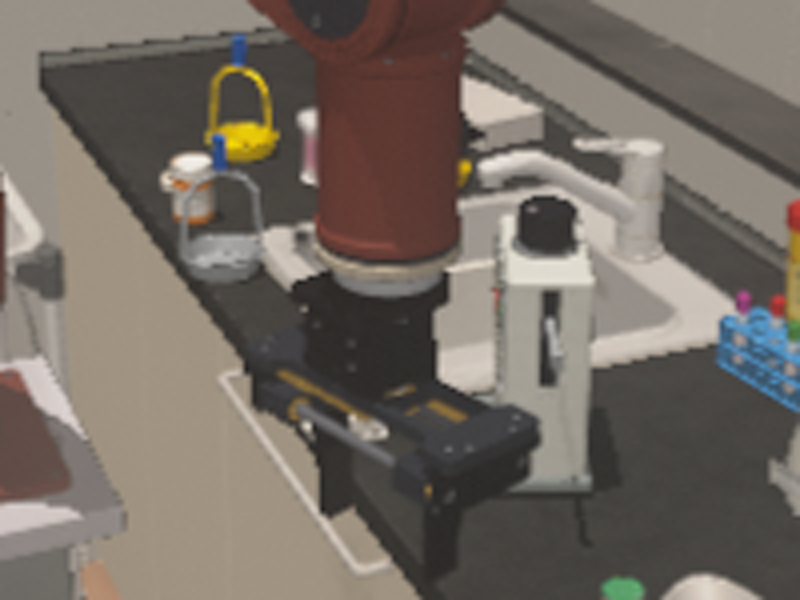

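The top camera is blocked at about 5 cm, so I only have the side camera. Pan candidates:
- **Steel pan:** blue post at side pixel (205,178).
- **Yellow look-alike:** blue post at (209,152).

The bare steel pan fits the description, and the crop confirms it. In the crop the hook arm comes out of the slot facing the camera at px (288,225), and the red pointer is at (274,214). Next I'll measure poses from depth.

Run:
```python
from h import *
np.set_printoptions(precision=4,suppress=True)
d=np.load('s0.npz',allow_pickle=True);a=d['a'].item();c=a
w=world(a);col=a['color'].astype(int);hsv=cv2.cvtColor(a['color'],cv2.COLOR_RGB2HSV)
v,u=np.indices(w.shape[:2])
def box(u0,u1,v0,v1):return (u>=u0)&(u<u1)&(v>=v0)&(v<v1)&(a['z_map']>0)
def ray(p,z):
    r=np.array([(p[0]-c['cx'])/c['fx'],(p[1]-c['cy'])/c['fy'],1])@c['R'];o=-c['R'].T@c['t'];return o+r*(z-o[2])/r[2]
# top of housing
m=box(265,310,185,215)&(abs(w[...,2]-.212)<.006)&(hsv[...,1]<60)&(hsv[...,2]>110)
print('top n',m.sum()); P=w[m][:,:2]; print(cv2.minAreaRect(P.astype(np.float32)),w[m].mean(0))
# side face
m=box(275,298,205,265)&(w[...,2]>.03)&(w[...,2]<.2)&(hsv[...,2]>120)
P=w[m]
for i in range(4):
    q=P-P.mean(0);n=np.linalg.svd(q,full_matrices=False)[2][2];P=P[abs(q@n)<.006]
print('face n',n,P.mean(0),len(P),'yaw n',np.arctan2(n[1],n[0]))
m=box(278,297,186,206)&(hsv[...,2]<90)&(w[...,2]>.22)
print('knob',w[m].min(0),w[m].max(0),np.median(w[m],0),(u[m].min(),u[m].max(),v[m].min(),v[m].max()))
t=m&(w[...,2]>.246);print(w[t].mean(0),cv2.minEnclosingCircle(w[t][:,:2].astype(np.float32)))
# pan post
m=box(200,211,170,185)&(hsv[...,0]>100)&(hsv[...,0]<125)&(hsv[...,1]>110)
print('post px',u[m].min(),u[m].max(),v[m].min(),v[m].max(),u[m].mean(),v[m].mean(),np.median(w[m],0),w[m][:,2].min(),w[m][:,2].max(), 'ray',ray((u[m].mean(),v[m].mean()),.1405))
m=box(190,220,178,214)&(w[...,2]>.004)&(w[...,2]<.15)&(abs(w[...,0]-.38)<.07)&(abs(w[...,1]-.29)<.08)
print('pan',m.sum());
for lo,hi in[(.004,.02),(.02,.03),(.03,.06),(.06,.09),(.09,.12)]:
    k=m&(w[...,2]>lo)&(w[...,2]<=hi);print(lo,w[k].mean(0),w[k].min(0),w[k].max(0),k.sum())
k=m&(w[...,2]>.035)&(w[...,2]<.12);print(np.c_[u[k],v[k],w[k]][::2])
```

```text
top n 246
((0.5203280448913574, -0.2227173000574112), (0.15209895372390747, 0.07517796009778976), 66.39143371582031) [ 0.5064 -0.248   0.2111]
face n [-0.4515 -0.8921 -0.0178] [ 0.4942 -0.2888  0.1187] 533 yaw n -2.039363153521644
knob [ 0.4942 -0.2514  0.22  ] [ 0.5432 -0.1928  0.2526] [ 0.5143 -0.2357  0.2431] (np.int64(279), np.int64(293), np.int64(189), np.int64(202))
[ 0.5197 -0.2253  0.2494] ((0.5201802253723145, -0.22165696322917938), 0.029032286256551743)
post px 203 206 174 181 204.42857142857142 177.71428571428572 [0.3803 0.2875 0.1407] 0.12765645218821087 0.16131093223321366 ray [0.383  0.2983 0.1405]
pan 249
0.004 [0.3891 0.2984 0.0114] [0.335  0.2174 0.004 ] [0.4488 0.3553 0.0199] 143
0.02 [0.3863 0.2993 0.0226] [0.3335 0.2463 0.02  ] [0.4299 0.3392 0.0274] 23
0.03 [0.3925 0.2936 0.0453] [0.3346 0.287  0.0305] [0.4308 0.3    0.0594] 18
0.06 [0.3755 0.2931 0.0775] [0.3391 0.2845 0.0611] [0.4239 0.3045 0.0898] 17
0.09 [0.3818 0.2927 0.1069] [0.3399 0.2843 0.0904] [0.4242 0.3006 0.1189] 30
[[203.     183.       0.3738   0.2924   0.1186]
 [205.     183.       0.3839   0.2952
[... 703 characters left out ...]
  0.4222   0.2854   0.085 ]
 [197.     190.       0.3456   0.2949   0.0882]
 [196.     191.       0.34     0.2921   0.0852]
 [214.     191.       0.4222   0.2861   0.075 ]
 [197.     192.       0.3464   0.2991   0.0768]
 [196.     193.       0.3413   0.298    0.0731]
 [215.     193.       0.4308   0.2984   0.0591]
 [214.     194.       0.4225   0.2882   0.0594]
 [196.     195.       0.3395   0.293    0.0656]
 [215.     195.       0.4281   0.291    0.0525]
 [214.     196.       0.4262   0.3      0.0443]
 [196.     197.       0.3397   0.2951   0.055 ]
 [215.     197.       0.43     0.2973   0.0397]
 [215.     198.       0.4264   0.287    0.0394]
 [196.     200.       0.3394   0.296    0.04  ]]
```

```bash
python3 -m pendant '[[[0,0,-1],[0,0,-1],1],[[0,0,-1],[0,0,-1],1],[[0,0,-1],[0,0,-1],1],[[0,0,-1],[0,0,-1],1],[[0,0,0],[0,0,-1],1],[[0,0,0],[0,0,-1],1],[[0,0,0],[0,0,-1],1],[[0,0,0],[0,0,-1],1],[[0,0,0],[0,0,-1],1],[[0,0,0],[0,0,-1],1]]' 20
cat >> h.py <<'E'
from scipy.spatial.transform import Rotation as Ro
def to(p,yaw=None):
    "needed shift (units of 25mm, tool axes) and rz (units of .12) to point p, tool-y heading yaw (deg)"
    s=telemetry.read_state();q=s['eef_rot'];R=Ro.from_quat([q[1],q[2],q[3],q[0]]).as_matrix()
    y=np.degrees(np.arctan2(R[1,1],R[0,1])); dz=None if yaw is None else -np.radians((yaw-y+180)%360-180)/.12
    print('t',round(s['time_s'],2),'tcp',s['tool_pos'].round(4),'yaw',y.round(1),'tilt',R[:,2].round(3),'q',s['qpos'].round(2),'F',s['ft_force'].round(1),'w',round(s['grip_width'],4),s['finger_force'])
    print('shift',(R.T@(np.array(p)-s['tool_pos'])/.025).round(2),'rz',dz)
E
python3 -c "
from h import *
to([.47,-.40,.345],-2.6)"
```

```text
time_s: 0.93
tool_pos: [0.2061, -0.6163, 0.3407]
eef_rot: [-0.0, 0.722, 0.692, 0.0]
ft_force: [-0.0, 0.5, 1.0]
grip_width: 0.0875
finger_force: 0.0
t 0.93 tcp [ 0.2061 -0.6163  0.3407] yaw -2.4 tilt [-0.     0.001 -1.   ] q [ 1.26  0.31 -0.11  1.29  0.03  1.54  1.11] F [-0.   0.5  1. ] w 0.0875 0.0
shift [ 9.09 10.18 -0.17] rz 0.02716996557265586
```

```bash
python3 -m pendant '[[[0.9,1,0],[0,0,0],1],[[0.9,1,0],[0,0,0],1],[[0.9,1,0],[0,0,0],1],[[0.9,1,0],[0,0,0],1],[[0.9,1,0],[0,0,0],1],[[0.9,1,0],[0,0,0],1],[[0.9,1,0],[0,0,0],1],[[0.9,1,0],[0,0,0],1],[[0.9,1,0],[0,0,0],1],[[0.9,1,0],[0,0,0],1]]' && python3 -c "
from h import *
to([.50,-.15,.345],-2.6)"
```

```text
time_s: 1.77
tool_pos: [0.4676, -0.4024, 0.341]
eef_rot: [-0.0, 0.724, 0.69, -0.0]
ft_force: [0.7, 0.4, -0.4]
grip_width: 0.087
finger_force: 0.0
t 1.77 tcp [ 0.4676 -0.4024  0.341 ] yaw -2.8 tilt [-0.  0. -1.] q [ 0.88  0.25 -0.3   1.37  0.07  1.53  0.53] F [ 0.7  0.4 -0.4] w 0.087 0.0
shift [10.15  0.81 -0.16] rz -0.023253392793996998
```

```bash
python3 -m pendant '[[[1,0.1,0],[0,0,0],1],[[1,0.1,0],[0,0,0],1],[[1,0.1,0],[0,0,0],1],[[1,0.1,0],[0,0,0],1],[[1,0.1,0],[0,0,0],1],[[1,0.1,0],[0,0,0],1],[[1,0.1,0],[0,0,0],1],[[1,0.1,0],[0,0,0],1],[[1,0.1,0],[0,0,0],1],[[1,0.1,0],[0,0,0],1]]' && python3 -c "
from h import *
to([.48,.10,.345],-2.6)"
```

```text
time_s: 2.6
tool_pos: [0.5035, -0.1539, 0.341]
eef_rot: [-0.0, 0.724, 0.69, -0.0]
ft_force: [0.1, -0.3, -0.0]
grip_width: 0.0871
finger_force: 0.0
t 2.6 tcp [ 0.5035 -0.1539  0.341 ] yaw -2.8 tilt [-0.001  0.    -1.   ] q [ 0.66  0.07 -0.47  1.58  0.03  1.5   0.14] F [ 0.1 -0.3 -0. ] w 0.0871 0.0
shift [10.1  -1.43 -0.16] rz -0.022627565638374893
```

```bash
python3 -m pendant '[[[1,-0.1,0],[0,0,0],1],[[1,-0.1,0],[0,0,0],1],[[1,-0.1,0],[0,0,0],1],[[1,-0.1,0],[0,0,0],1],[[1,-0.1,0],[0,0,0],1],[[1,-0.1,0],[0,0,0],1],[[1,-0.1,0],[0,0,0],1],[[1,-0.1,0],[0,0,0],1],[[1,-0.1,0],[0,0,0],1],[[1,-0.1,0],[0,0,0],1]]' && python3 -c "
from h import *
to([.384,.296,.245],-2.6)
a=cam('side');save(a,'d.png');b=cam('top');print(b['color'].std(),np.median(b['z_map']))"
```

```text
time_s: 3.43
tool_pos: [0.4902, 0.0969, 0.341]
eef_rot: [-0.0, 0.724, 0.69, -0.0]
ft_force: [0.4, 0.0, -0.3]
grip_width: 0.0868
finger_force: 0.0
t 3.43 tcp [0.4902 0.0969 0.341 ] yaw -2.8 tilt [-0. -0. -1.] q [ 0.41  0.03 -0.7   1.63  0.02  1.49 -0.34] F [ 0.4  0.  -0.3] w 0.0868 0.0
shift [ 7.75 -4.63  3.84] rz -0.02279853761722827
9.360645972665193 0.053832315
```

```bash
python3 -m pendant '[[[1,-0.6,0.5],[0,0,0],1],[[1,-0.6,0.5],[0,0,0],1],[[1,-0.6,0.5],[0,0,0],1],[[1,-0.6,0.5],[0,0,0],1],[[1,-0.6,0.5],[0,0,0],1],[[1,-0.6,0.5],[0,0,0],1],[[1,-0.6,0.5],[0,0,0],1],[[0.7,-0.4,0.3],[0,0,0],1],[[0,0,0],[0,0,0],1]]'
python3 - <<'E'
from h import *
np.set_printoptions(precision=4,suppress=True)
to([.384,.296,.145],-2.6)
a=cam('side');b=cam('top');np.save('s1.npy',a,allow_pickle=True)
print('top',b['color'].std((0,1)),b['color'].mean((0,1)))
c1=cv2.resize(a['color'][135:210,170:270],None,fx=5,fy=5,interpolation=cv2.INTER_CUBIC)
c2=cv2.resize(a['color'][180:280,255:320],None,fx=4,fy=3.75,interpolation=cv2.INTER_CUBIC)
cv2.imwrite('pics/e.png',np.hstack([c1,c2])[:,:,::-1])
w=world(a);hsv=cv2.cvtColor(a['color'],cv2.COLOR_RGB2HSV)
v,u=np.indices(w.shape[:2]);z=w[...,2]
# balance frame
yv=np.array([.415,.910,0]);xv=np.array([.910,-.415,0]);o=np.array([.520,-.2225,0])
l=(w-o)@np.c_[xv,yv,[0,0,1]]
m=(abs(l[...,0])<.025)&(l[...,1]<-.080)&(l[...,1]>-.2)&(z>.12)&(z<.22)&(a['z_map']>0)
print(np.c_[u[m],v[m],l[m]*1000].round(0))
t=(abs(z-.212)<.005)&(hsv[...,1]<60)&(hsv[...,2]>110)&(abs(l[...,0])<.05)&(abs(l[...,1])<.09)
print(cv2.minAreaRect(w[t][:,:2].astype(np.float32)))
r=(abs(l[...,0]+.04)<.03)&(abs(l[...,1])<.09)&(z>.05)&(hsv[...,1]>120)&((hsv[...,0]<8)|(hsv[...,0]>172))
print('red',np.c_[u[r],v[r],l[r]*1000].round(0))
E
```

```text
time_s: 4.28
tool_pos: [0.382, 0.2964, 0.2448]
eef_rot: [-0.001, 0.722, 0.692, -0.001]
ft_force: [-1.1, -0.2, -0.4]
grip_width: 0.087
finger_force: 0.0
t 4.28 tcp [0.382  0.2964 0.2448] yaw -2.4 tilt [-0.002 -0.    -1.   ] q [ 0.18  0.05 -0.94  1.81  0.04  1.3  -0.82] F [-1.1 -0.2 -0.4] w 0.087 0.0
shift [-0.01  0.09  3.99] rz 0.02335350369651627
top [4.3787 4.2785 3.9892] [147.6419 142.6343 127.9477]
[[ 280.  210.  -24.  -80.  215.]
 [ 288.  220.    4.  -80.  178.]
 [ 287.  221.    0.  -90.  179.]
 [ 288.  221.    4.  -89.  178.]
 [ 287.  222.   -0.  -95.  178.]
 [ 288.  222.    3.  -92.  176.]
 [ 287.  223.   -0.  -98.  176.]
 [ 288.  223.    3. -102.  177.]
 [ 289.  223.    6.  -99.  176.]
 [ 282.  224.  -16.  -81.  163.]
 [ 287.  224.   -0. -101.  173.]
 [ 288.  224.    2. -111.  178.]
 [ 289.  224.    6. -106.  176.]
 [ 280.  225.  -22.  -81.  159.]
 [ 288.  225.    2. -117.  177.]
 [ 289.  225.    6. -115.  176.]
 [ 288.  226.    2. -123.  177.]
 [ 289.  226.    5. -123.  177.]
 [ 288.  227.    1. -130.  177.]
 [ 289.  227.    4. -133.  178.]
 [ 288.  228.    1. -139.  178.]
 [ 289.  228.    2. -169.  193.]
 [ 290.  228.    5. -170.  193.]
 [ 288.  229.    1. -139.  174.]
 [ 289.  229.    2. -167.  188.]
 [ 290.  229.    5. -168.  189.]
 [ 288.  230.    1. -144.  173.]
 [ 289.  230.    2. -165.  184.]
 [ 290.  230.    6. -165.  184.]
 [ 288.  231.    1. -148.  171.]
 [ 289.  231.    2. -166.  180.]
 [ 290.  231.    6. -163.  179.]
 [ 288.  232.    0. -152.  170.]
 [ 289.  232.    3. -163.  175.]
 [ 290.  232.    6. -162.  175.]
 [ 289.  233.    3. -162.  171.]
 [ 284.  234.   -8.  -83.  126.]]
((0.5187358260154724, -0.22673127055168152), (0.1503300964832306, 0.07472703605890274), 66.54551696777344)
red []
```

View pics/e.png

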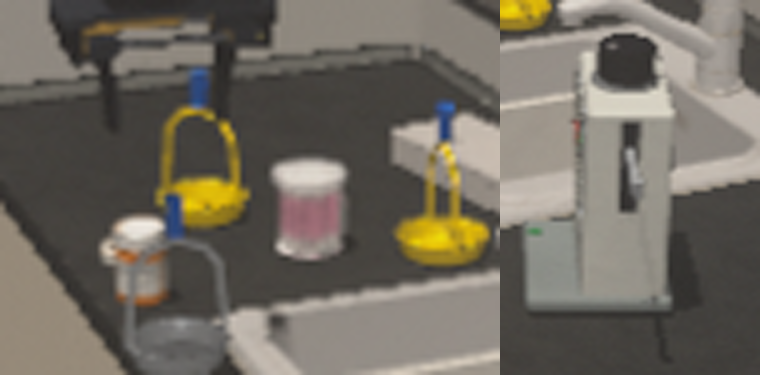

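The crop shows the steel pan's blue post at side px (205,178) below the open fingers. Two yellow look-alikes stand behind it, and the hook with its upturned end is at px (289,229). I'll descend and grip the post.

```bash
python3 -m pendant '[[[0,0.1,1],[0,0,0],1],[[0,0,1],[0,0,0],1],[[0,0,1],[0,0,0],1],[[0,0,0.9],[0,0,0],1],[[0,0,0],[0,0,0],-1],[[0,0,0],[0,0,0],-1],[[0,0,0],[0,0,0],-1],[[0,0,0],[0,0,0],-1],[[0,0,0],[0,0,0],-1],[[0,0,0],[0,0,0],-1]]' 30; python3 -m pendant '[[[0,0,0],[0,0,0],-1],[[0,0,0],[0,0,0],-1],[[0,0,0],[0,0,0],-1],[[0,0,-0.4],[0,0,0],-1],[[0,0,-0.6],[0,0,0],-1],[[0,0,0],[0,0,0],-1]]' 30; python3 -c "
from h import *
to([.48,.10,.35],-23.5)"
```

```text
time_s: 5.22
tool_pos: [0.3881, 0.2937, 0.1498]
eef_rot: [0.0, 0.724, 0.69, 0.001]
ft_force: [0.6, -0.2, -0.0]
grip_width: 0.0552
finger_force: 0.0
time_s: 5.72
tool_pos: [0.3884, 0.2945, 0.1765]
eef_rot: [0.0, 0.724, 0.69, 0.002]
ft_force: [-0.0, 1.5, 1.8]
grip_width: 0.0147
finger_force: 0.3
t 5.72 tcp [0.3884 0.2945 0.1765] yaw -2.7 tilt [ 0.003  0.002 -1.   ] q [ 0.15  0.13 -0.94  1.9   0.12  1.16 -0.88] F [-0.   1.5  1.8] w 0.0147 0.27288928627967834
shift [-7.59  4.05 -6.94] rz 3.021307099529309
```

```bash
python3 -m pendant '[[[0,0,0],[0,0,0],-0.5],[[0,0,0],[0,0,0],-0.5],[[0,0,0],[0,0,0],-0.5],[[0,0,0.5],[0,0,0],-0.5],[[0,0,0.7],[0,0,0],-0.5],[[0,0,0],[0,0,0],-1],[[0,0,0],[0,0,0],-1],[[0,0,0],[0,0,0],-1],[[0,0,0],[0,0,0],-1],[[0,0,0],[0,0,0],-1]]' 30; python3 -m pendant '[[[0,0,0],[0,0,0],-1],[[0,0,0],[0,0,0],-1]]'
python3 - <<'E'
from h import *
to([.384,.296,.145],-23.5)
a=cam('side');cv2.imwrite('pics/f.png',cv2.resize(a['color'][140:220,165:265],None,fx=6,fy=6,interpolation=cv2.INTER_CUBIC)[:,:,::-1])
E
```

```text
time_s: 6.55
tool_pos: [0.3878, 0.2936, 0.1442]
eef_rot: [0.0, 0.724, 0.69, 0.0]
ft_force: [0.3, 0.2, -2.0]
grip_width: 0.0137
finger_force: 29.9
time_s: 6.72
tool_pos: [0.3877, 0.2935, 0.1441]
eef_rot: [0.0, 0.724, 0.69, 0.0]
ft_force: [0.0, 0.6, -2.1]
grip_width: 0.0138
finger_force: 29.9
t 6.72 tcp [0.3877 0.2935 0.1441] yaw -2.8 tilt [ 0.001  0.    -1.   ] q [ 0.13  0.17 -0.93  1.94  0.16  1.1  -0.91] F [ 0.   0.6 -2.1] w 0.0138 29.940209728083573
shift [ 0.09 -0.15 -0.04] rz 3.0170219113966015
```

View pics/f.png

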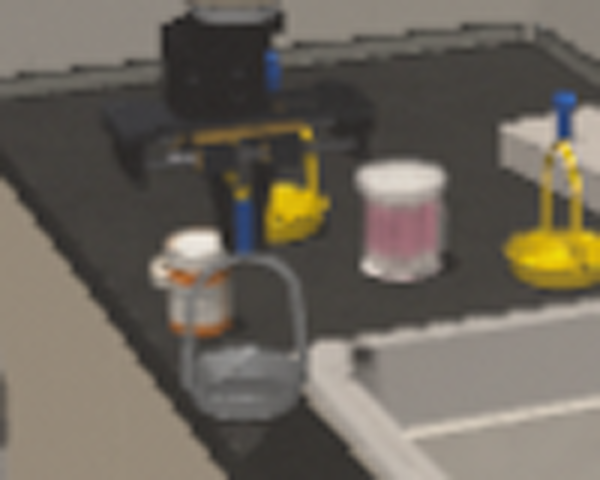

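The fingers hold the blue post at crop (245,225), on the pan's peak, with the pan upright. Next I'll lift it.

```bash
python3 -m pendant '[[[0,0,0],[0,0,0],-1],[[0,0,-0.3],[0,0,0],-1],[[0,0,-0.6],[0,0,0],-1],[[0,0,-0.8],[0,0,0],-1],[[0,0,-0.8],[0,0,0],-1],[[0,0,-0.8],[0,0,0],-1],[[0,0,-0.8],[0,0,0],-1],[[0,0,-0.8],[0,0,0],-1],[[0,0,-0.8],[0,0,0],-1],[[0,0,-0.8],[0,0,0],-1]]' 45; python3 -m pendant '[[[-0.4,0.1,-0.8],[0,0,0],-1],[[-0.8,0.2,-0.8],[0,0,0],-1],[[-0.8,0.2,-0.8],[0,0,0],-1],[[-0.8,0.2,-0.8],[0,0,0],-1],[[-0.8,0.2,-0.8],[0,0,0],-1],[[-0.8,0.2,-0.8],[0,0,0],-1],[[-0.8,0.2,-0.5],[0,0,0],-1],[[-0.8,0.2,0],[0,0,0],-1],[[-0.8,0.2,0],[0,0,0],-1],[[-0.8,0.2,0],[0,0,0],-1]]'; python3 -m pendant '[[[-0.8,0.3,0],[0,0,0],-1],[[-0.8,0.3,0],[0,0,0],-1],[[-0.8,0.3,0],[0,0,0],-1],[[-0.8,0.3,0],[0,0,0],-1],[[-0.8,0.3,0],[0,0,0],-1],[[-0.8,0.2,0],[0,0,0],-1],[[-0.8,0.2,0],[0,0,0],-1],[[-0.8,0.2,0],[0,0,0],-1],[[-0.8,0.2,0],[0,0,0],-1],[[-0.5,0,0],[0,0,0],-1]]'; python3 -c "
from h import *
to([.4252,-.440,.44],-23.5)"
```

```text
time_s: 7.6
tool_pos: [0.3872, 0.2936, 0.3079]
eef_rot: [0.0, 0.724, 0.69, 0.0]
ft_force: [0.6, 0.6, -2.0]
grip_width: 0.0138
finger_force: 44.9
time_s: 8.43
tool_pos: [0.4257, 0.1007, 0.4397]
eef_rot: [0.0, 0.724, 0.69, 0.0]
ft_force: [0.6, -0.5, -2.7]
grip_width: 0.0137
finger_force: 44.9
time_s: 9.27
tool_pos: [0.4742, -0.0958, 0.4389]
eef_rot: [-0.0, 0.724, 0.689, -0.0]
ft_force: [-0.6, -0.8, -2.7]
grip_width: 0.0135
finger_force: 44.9
t 9.27 tcp [ 0.4742 -0.0958  0.4389] yaw -2.8 tilt [-0.  0. -1.] q [ 0.56 -0.02 -0.44  1.47 -0.01  1.69  0.07] F [-0.6 -0.8 -2.7] w 0.0135 44.92881373916134
shift [-13.85  -1.27  -0.05] rz 3.0050784705999627
```

```bash
python3 -m pendant '[[[-0.7,0,0],[0,0,0],-1],[[-1,-0.1,0],[0,0,0],-1],[[-1,-0.1,0],[0,0,0],-1],[[-1,-0.1,0],[0,0,0],-1],[[-1,-0.1,0],[0,0,0],-1],[[-1,-0.1,0],[0,0,0],-1],[[-1,-0.1,0],[0,0,0],-1],[[-1,-0.1,0],[0,0,0],-1],[[-1,-0.1,0],[0,0,0],-1],[[-1,-0.1,0],[0,0,0],-1]]'; python3 -m pendant '[[[-1,-0.1,0],[0,0,0],-1],[[-1,-0.1,0],[0,0,0],-1],[[-1,-0.1,0],[0,0,0],-1],[[-1,-0.1,0],[0,0,0],-1],[[-0.15,0,0],[0,0,0.5],-1],[[0,0,0],[0,0,0.8],-1],[[0,0,0],[0,0,0.8],-1],[[0,0,0],[0,0,0.6],-1],[[0,0,0],[0,0,0.3],-1],[[0,0,0],[0,0,0],-1]]'
python3 - <<'E'
from h import *
to([.4252,-.440,.235],-23.5)
a=cam('side');cv2.imwrite('pics/g.png',cv2.resize(a['color'][90:290,200:400],None,fx=3,fy=3,interpolation=cv2.INTER_CUBIC)[:,:,::-1])
E
```

```text
time_s: 10.1
tool_pos: [0.4396, -0.3354, 0.4393]
eef_rot: [0.0, 0.724, 0.69, 0.0]
ft_force: [0.6, 0.3, -1.8]
grip_width: 0.0137
finger_force: 44.9
time_s: 10.93
tool_pos: [0.4251, -0.4374, 0.4392]
eef_rot: [-0.0, 0.836, 0.549, 0.0]
ft_force: [-0.2, -0.2, -2.6]
grip_width: 0.0135
finger_force: 44.9
t 10.93 tcp [ 0.4251 -0.4374  0.4392] yaw -23.4 tilt [ 0.001  0.    -1.   ] q [ 0.82  0.24 -0.13  1.19  0.03  1.71  0.3 ] F [-0.2 -0.2 -2.6] w 0.0135 44.938425518330405
shift [-0.1   0.04  8.17] rz 0.009586200834393488
```

View pics/g.png

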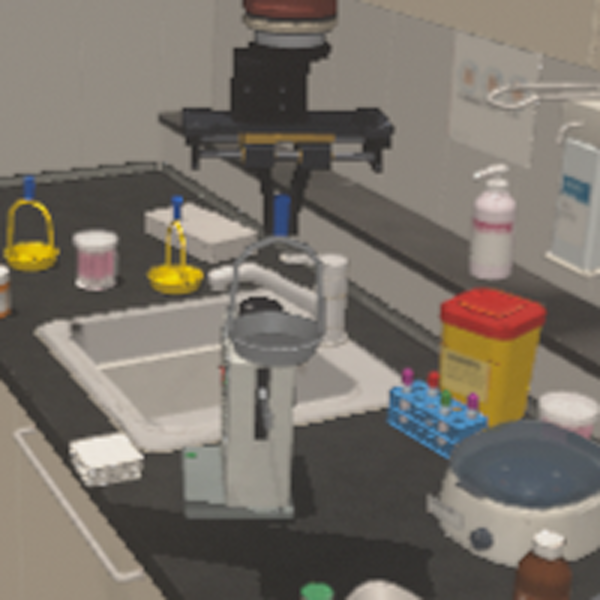

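The pan hangs upright in the gripper, with the post at crop (283,215) → px (294,162), and the way to the hook is clear. I'll check where the stirrup legs lie relative to the TCP.

```bash
cat > pan.py <<'E'
from h import *
np.set_printoptions(precision=1,suppress=True)
s=telemetry.read_state();t=s['tool_pos']
h=np.radians(66.5);yv=np.array([np.cos(h),np.sin(h),0]);xv=np.array([yv[1],-yv[0],0]);A=np.c_[xv,yv,[0,0,1]]
seat=np.array([.4613,-.3573,.169])
a=cam('side');w=world(a);l=(w-t)@A*1000
hsv=cv2.cvtColor(a['color'],cv2.COLOR_RGB2HSV)
near=(abs(l[...,0])<60)&(abs(l[...,1])<60)&(a['z_map']>0)
for lo,hi in[(-115,-80),(-80,-55)]:
    for sg in(-1,1):
        m=near&(l[...,2]>lo)&(l[...,2]<hi)&(l[...,0]*sg>25);print('leg',sg,lo,m.sum(),np.median(l[m],0) if m.any() else '')
m=near&(l[...,2]>-45)&(l[...,2]<-22);print('peak',m.sum(),np.median(l[m],0),l[m].min(0),l[m].max(0))
b=near&(hsv[...,0]>100)&(hsv[...,0]<125)&(hsv[...,1]>110);print('post',b.sum(),l[b].min(0),l[b].max(0),np.median(l[b],0))
print('tcp rel seat mm',((t-seat)@A*1000))
E
python3 pan.py
```

```text
leg -1 -115 24 [-46.1  -0.4 -97.7]
leg 1 -115 31 [ 41.8   0.  -97.7]
leg -1 -80 20 [-43.8  -0.3 -70.3]
leg 1 -80 16 [ 38.7  -0.7 -67.9]
peak 67 [ -2.3  -0.4 -31.1] [-39.1  -9.3 -44.9] [ 36.    5.9 -22.9]
post 56 [ -9.6 -11.5 -16.4] [ 3.9  3.  19.3] [-1.8 -5.   1.9]
tcp rel seat mm [ -1.2 -88.  270.1]
```

```bash
python3 -m pendant '[[[0,0.14,0.5],[0,0,0],-1],[[0,0,1],[0,0,0],-1],[[0,0,1],[0,0,0],-1],[[0,0,1],[0,0,0],-1],[[0,0,1],[0,0,0],-1],[[0,0,1],[0,0,0],-1],[[0,0,1],[0,0,0],-1],[[0,0,1],[0,0,0],-1],[[0,0,0.65],[0,0,0],-1],[[0,0,0],[0,0,0],-1]]'
python3 - <<'E'
import runpy;g=runpy.run_path('pan.py')
import cv2;a=g['a'];cv2.imwrite('pics/i.png',cv2.resize(a['color'][160:285,240:340],None,fx=4.8,fy=4.8,interpolation=cv2.INTER_CUBIC)[:,:,::-1])
E
```

```text
time_s: 11.87
tool_pos: [0.4266, -0.4377, 0.2299]
eef_rot: [-0.004, 0.835, 0.55, -0.001]
ft_force: [-0.8, 0.5, -1.9]
grip_width: 0.0134
finger_force: 44.9
leg -1 -115 23 [-47.3  -0.  -99.2]
leg 1 -115 19 [ 40.2  -1.4 -96.5]
leg -1 -80 16 [-43.7  -0.7 -66.7]
leg 1 -80 16 [ 38.   -0.7 -68. ]
peak 63 [ -4.    0.3 -31.8] [-42.8  -4.7 -44.9] [ 36.9   6.5 -23.2]
post 52 [ -9.4 -13.1 -17. ] [ 4.   5.7 19.5] [-2.6 -4.9  4.6]
tcp rel seat mm [  0.2 -87.6  60.9]
```

View pics/i.png

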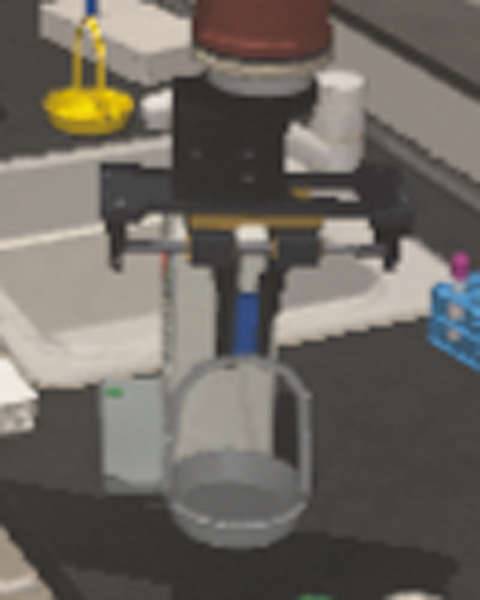

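The picture shows the pan just outside the hook, stirrup opening facing it and dish at crop (238,490), with nothing touching. I'll nudge up and sideways, then slide in.

```bash
python3 -m pendant '[[[0,0.1,-0.15],[0,0,0],-1],[[0.4,0,0],[0,0,0],-1],[[0.4,0,0],[0,0,0],-1],[[0.4,0,0],[0,0,0],-1],[[0.4,0,0],[0,0,0],-1],[[0.4,0,0],[0,0,0],-1],[[0.4,0,0],[0,0,0],-1],[[0.4,0,0],[0,0,0],-1],[[0.4,0,0],[0,0,0],-1],[[0.3,0,0],[0,0,0],-1]]';python3 -m pendant '[[[0,0,0],[0,0,0],-1],[[0,0,0],[0,0,0],-1]]'; python3 pan.py
```

```text
time_s: 12.75
tool_pos: [0.4659, -0.3586, 0.2388]
eef_rot: [-0.0, 0.835, 0.55, 0.0]
ft_force: [0.1, 0.3, -2.2]
grip_width: 0.0137
finger_force: 44.9
time_s: 12.92
tool_pos: [0.4654, -0.3598, 0.2388]
eef_rot: [0.0, 0.835, 0.55, -0.0]
ft_force: [-1.1, -0.3, -1.9]
grip_width: 0.0138
finger_force: 44.9
leg -1 -115 19 [-45.4  -0.3 -97.1]
leg 1 -115 19 [ 42.6  -2.2 -97.8]
leg -1 -80 15 [-42.8  -0.  -68.5]
leg 1 -80 19 [ 39.2   0.1 -66.3]
peak 55 [ -2.2  -0.3 -32.1] [-40.2  -7.1 -44.7] [ 37.6   5.6 -22.9]
post 44 [ -7.2 -11.2 -16.1] [ 3.6  4.3 18.8] [-1.8 -4.5  2.8]
tcp rel seat mm [ 4.7 -0.6 69.8]
```

```bash
python3 -m pendant '[[[0,-0.08,0.4],[0,0,0],-1],[[0,0,0.4],[0,0,0],-1],[[0,0,0.4],[0,0,0],-1],[[0,0,0.3],[0,0,0],-1],[[0,0,0],[0,0,0],-1]]';python3 -m pendant '[[[0,0,0.2],[0,0,0],-1],[[0,0,0.2],[0,0,0],-1],[[0,0,0],[0,0,0],-1]]'; python3 -m pendant '[[[0,0,0.2],[0,0,0],-1],[[0,0,0.2],[0,0,0],-1],[[0,0,0],[0,0,0],-1]]'; python3 pan.py
```

```text
time_s: 13.38
tool_pos: [0.4622, -0.3589, 0.1985]
eef_rot: [-0.002, 0.836, 0.549, -0.001]
ft_force: [-0.0, -0.1, -1.4]
grip_width: 0.0139
finger_force: 44.9
time_s: 13.63
tool_pos: [0.4632, -0.3593, 0.1904]
eef_rot: [-0.0, 0.836, 0.549, -0.0]
ft_force: [0.3, -0.8, -0.6]
grip_width: 0.0136
finger_force: 44.9
time_s: 13.88
tool_pos: [0.4631, -0.3592, 0.1804]
eef_rot: [-0.0, 0.836, 0.549, -0.0]
ft_force: [0.4, 0.7, 0.2]
grip_width: 0.0132
finger_force: 44.9
leg -1 -115 20 [-47.4  -0.4 -95.2]
leg 1 -115 18 [ 40.7  -0.1 -99.2]
leg -1 -80 13 [-44.7  -0.2 -67.9]
leg 1 -80 13 [ 40.5  -0.5 -68.2]
peak 50 [ -4.2  -1.2 -31.2] [-39.5 -17.1 -43.8] [ 33.3   5.3 -22.1]
post 35 [ -9.6 -11.8  -9.5] [ 1.4  8.  19.5] [-3.  -4.1  5.6]
tcp rel seat mm [ 2.4 -1.  11.4]
```

```bash
python3 -m pendant '[[[0,0,0],[0,0,0],-0.85],[[0,0,0],[0,0,0],-0.75],[[0,0,0],[0,0,0],-0.6],[[0,0,0],[0,0,0],-0.4],[[0,0,0],[0,0,0],-0.4],[[0,0,0],[0,0,0],-0.4],[[0,0,0],[0,0,0],-0.4],[[0,0,0],[0,0,0],-0.4]]' 10; python3 pan.py;python3 -m pendant '[[[0,0,-0.4],[0,0,0],-0.4],[[0,0,-0.6],[0,0,0],-0.4],[[0,0,-0.8],[0,0,0],-0.4],[[0,0,-1],[0,0,0],-0.4],[[0,0,-1],[0,0,0],-0.4],[[0,0,-1],[0,0,0],0],[[0,0,-1],[0,0,0],0.5],[[0,0,-0.6],[0,0,0],0.5]]'
python3 - <<'E'
from h import *
to([.5195,-.2245,.32],0)
a=cam('side');np.save('s2.npy',a,allow_pickle=True);cv2.imwrite('pics/j.png',cv2.resize(a['color'][180:280,245:325],None,fx=7,fy=6,interpolation=cv2.INTER_CUBIC)[:,:,::-1])
E
```

```text
time_s: 14.6
tool_pos: [0.4634, -0.3592, 0.1812]
eef_rot: [-0.0, 0.836, 0.549, 0.0]
ft_force: [1.3, -0.1, -0.1]
grip_width: 0.0257
finger_force: 0.0
leg -1 -115 19 [-44.7   1.3 -96.9]
leg 1 -115 21 [ 42.6   1.8 -98.9]
leg -1 -80 15 [-42.2   1.  -65.2]
leg 1 -80 13 [ 40.1   0.7 -69. ]
peak 55 [ -3.6  -0.1 -30.9] [-39.4 -11.9 -44.5] [ 35.9   4.9 -22.1]
post 32 [ -8.2 -10.7 -16.3] [ 1.5  5.3 19.6] [-2.8 -4.   3.4]
tcp rel seat mm [ 2.7 -0.9 12.2]
time_s: 15.32
tool_pos: [0.4638, -0.3594, 0.3452]
eef_rot: [0.002, 0.836, 0.549, 0.001]
ft_force: [-0.1, 0.2, 0.3]
grip_width: 0.0391
finger_force: 0.0
t 15.32 tcp [ 0.4638 -0.3594  0.3452] yaw -23.4 tilt [ 0.003 -0.002 -1.   ] q [ 0.74  0.18 -0.19  1.45  0.03  1.51  0.15] F [-0.1  0.2  0.3] w 0.0391 0.0
shift [ 5.84 -0.1   1.  ] rz -3.4001918145849857
```

View pics/j.png

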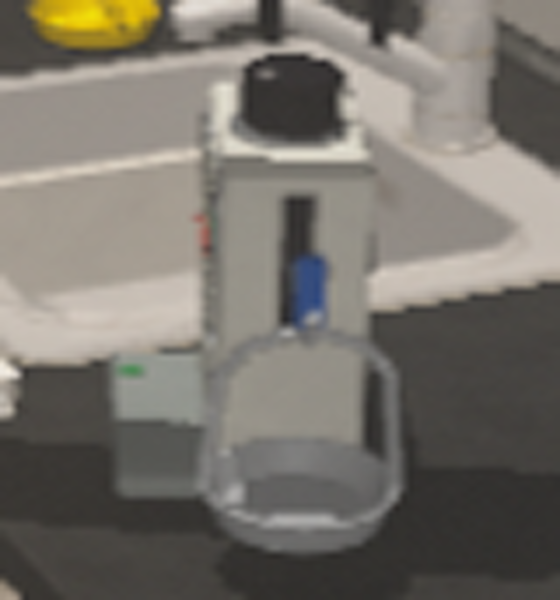

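The pan hangs freely on the hook: post at crop (310,290), stirrup peak (308,330). The red pointer shows at the face edge, crop (203,235) → px (274,219). I'll measure the red and green pixels there.

```bash
cat > ptr.py <<'E'
from h import *
np.set_printoptions(precision=1,suppress=True,linewidth=150)
h=np.radians(66.5);yv=np.array([np.cos(h),np.sin(h),0]);xv=np.array([yv[1],-yv[0],0]);A=np.c_[xv,yv,[0,0,1]]
o=np.array([.5195,-.2245,0])
def loc(a):return (world(a)-o)@A*1000
E
python3 - <<'E'
from ptr import *
for f in('s1.npy','s2.npy'):
    a=np.load(f,allow_pickle=True).item();l=loc(a);c=a['color'].astype(int)
    cen=-a['R'].T@a['t'];print('cam local',(cen-o)@A*1000)
    v,u=np.indices(l.shape[:2])
    b=(u>264)&(u<282)&(v>195)&(v<250)
    r=b&(c[...,0]-np.maximum(c[...,1],c[...,2])>20);g=b&(c[...,1]-np.maximum(c[...,0],c[...,2])>6)
    print(f,'red');print(np.c_[u[r],v[r],l[r],c[r]]);print('green');print(np.c_[u[g],v[g],l[g],c[g]])
    print('left edge col by row', [(r_,[tuple(c[r_,k]) for k in range(272,278)]) for r_ in ()])
    print(c[203:232,270:280].sum(2)//3)
E
```

```text
cam local [ -121.6 -1418.5   827.5]
s1.npy red
[[273.  212.  -43.3  34.1 155.4 126.   93.   87. ]
 [274.  212.  -39.6  35.4 154.9 124.   87.   81. ]
 [273.  213.  -16.6 528.  -78.5 164.  131.  121. ]
 [274.  213.  -39.9  28.2 154.2 144.   88.   80. ]
 [273.  214.  -16.6 524.1 -82.1 159.  131.  122. ]
 [274.  214.  -40.3  19.  154.5 140.   94.   85. ]
 [274.  215.  -41.1   3.6 157.8 119.   94.   82. ]
 [273.  216.  -16.5 521.4 -91.5 149.  126.  117. ]
 [274.  216.  -41.3  -1.8 156.4 121.   94.   79. ]]
green
[[275.  216.  -39.7 -35.9 172.5 111.  120.  106. ]
 [275.  217.  -39.9 -40.7 171.  111.  126.  106. ]
 [265.  240.  -69.3  61.1  25.2 139.  147.  136. ]
 [265.  241.  -69.3  56.6  23.3 119.  141.  119. ]
 [265.  242.  -69.4  52.   21.6 124.  135.  122. ]]
left edge col by row []
[[143 143 143 122 123 162 180 202 197 166]
 [152 155 160 140 137 170 170 201 206 206]
 [184 184 195 169 116 142 165 200 206 205]
 [191 179 172 148 111 127 162 199 205 206]
 [150 149 150 127 110 138 166 199 205 205]
 [150 149 149 129 109 137 167 196 205 205]
 [149 150 150 134 118 145 173 194 206 208]
 [149 
[... 2538 characters left out ...]
38 143 143]
 [155 155 142 119 115 100 122 138 144 143]
 [155 155 154 143 117 103 120 138 143 143]
 [156 155 154 141 110 101 121 138 143 144]
 [156 155 155 140 109 105 122 139 143 144]
 [155 155 155 141 106 103 122 139 144 144]
 [156 156 156 134  83  91 123 140 144 145]
 [156 155 156 141 107 101 121 140 145 145]
 [155 155 156 143 114 104 120 142 145 144]
 [157 159 161 149 127 112 121 140 144 142]
 [167 173 175 154 112 108 120 139 143 144]
 [188 187 187 164 119 115 121 140 145 144]
 [189 191 190 169 125 114 121 140 145 144]
 [190 190 191 164 123 127 123 141 144 144]
 [191 193 192 167 118 115 124 142 144 144]
 [193 196 194 173 126 117 124 141 145 144]
 [197 196 196 169 120 118 124 139 144 144]]
```

```bash
python3 -m pendant '[[[0.5,0,0],[0,0,0],1],[[0.9,0,0],[0,0,0],1],[[0.9,0,0],[0,0,0],1],[[0.9,0,0],[0,0,0],1],[[0.9,0,0],[0,0,0],1],[[0.9,-0.1,0],[0,0,0],1],[[0.8,0,0],[0,0,0],1],[[0,0,0],[0,0,0],1],[[0,0,0],[0,0,0],1]]'; python3 -m pendant '[[[0,0,0],[0,0,-1],1],[[0,0,0],[0,0,-1],1],[[0,0,0],[0,0,-1],1],[[0,0,0],[0,0,-1],1],[[0,0,0],[0,0,-1],1],[[0,0,0],[0,0,-1],1],[[0,0,0],[0,0,-1],1],[[0,0,0],[0,0,-1],1],[[0,0,0],[0,0,-1],1],[[0,0,0],[0,0,0],1]]'
python3 - <<'E'
from ptr import *
to([.5197,-.2240,.239])
a=np.load('s2.npy',allow_pickle=True).item()
def pr(p):
    q=a['R']@(o+A@(np.array(p)/1000))+a['t'];return np.array([a['fx']*q[0]/q[2]+a['cx'],a['fy']*q[1]/q[2]+a['cy']])
np.set_printoptions(precision=2,suppress=True)
for p in[(-40,-40,165),(-40,-5,165),(-42,-5,165),(-42,35,165),(-42,-5,140),(-42,35,140),(-37.5,-75,212),(-37.5,75,212),(37.5,-75,212),(37.5,-75,0),(0,-147,170),(-86.5,-75,22)]:print(p,pr(p))
for f in('s1.npy','s2.npy'):
    b=np.load(f,allow_pickle=True).item();c=b['color'].astype(float)
    e=(c[205:230,270:278,0]-c[205:230,270:278,1:].max(2)).clip(8)-8;print(f,e.sum(1).round(0),(e.sum(1)*np.arange(205,230)).sum()/e.sum())
    e=(c[205:230,270:278,1]-np.maximum(c[205:230,270:278,0],c[205:230,270:278,2]));print(e.max(1))
E
```

```text
time_s: 16.12
tool_pos: [0.5189, -0.223, 0.3406]
eef_rot: [-0.001, 0.835, 0.551, -0.0]
ft_force: [-0.6, -0.7, -0.5]
grip_width: 0.0865
finger_force: 0.0
time_s: 16.95
tool_pos: [0.518, -0.226, 0.3407]
eef_rot: [-0.0, 0.433, 0.902, -0.0]
ft_force: [-0.2, 0.6, 1.0]
grip_width: 0.0871
finger_force: 0.0
t 16.95 tcp [ 0.5 -0.2  0.3] yaw 38.7 tilt [-0.  0. -1.] q [ 0.7  0.1 -0.4  1.5  0.1  1.5  1. ] F [-0.2  0.6  1. ] w 0.0871 0.0
shift [0.  0.1 4.1] rz None
(-40, -40, 165) [274.92 218.47]
(-40, -5, 165) [274.47 214.19]
(-42, -5, 165) [273.91 214.18]
(-42, 35, 165) [273.43 209.51]
(-42, -5, 140) [273.71 220.52]
(-42, 35, 140) [273.24 215.73]
(-37.5, -75, 212) [276.53 210.38]
(-37.5, 75, 212) [274.53 193.39]
(37.5, -75, 212) [298.75 210.57]
(37.5, -75, 0) [295.85 264.9 ]
(0, -147, 170) [288.74 231.47]
(-86.5, -75, 22) [261.04 259.3 ]
s1.npy [ 6.  4.  0.  0.  0.  0.  4. 56. 75. 59. 29. 34.  7.  4.  1.  1.  1.  2.  0.  1.  1.  1.  1.  4.  3.] 214.10204081632654
[-4. -4. -3. -3. -2. -3. -3. -3. -2. -1.  4.  9. 15.  4.  2. -2. -2. -3. -3. -3. -3. -3. -2. -2. -2.]
s2.npy [ 8.  7.  0.  0.  0.  0.  0.  0.  1.  0. 20. 74. 39. 69. 67. 64. 28. 24.  3.  1.  1.  1.  3.  5.  3.] 218.1937799043062
[-3. -2. -2. -3. -3. -3. -3. -3. -2. -1.  4.  5.  9.  3.  1. -2. -2. -3. -4. -2. -3. -2. -3. -2. -3.]
```

```bash
python3 -m pendant '[[[0,0.05,0.5],[0,0,0],1],[[0,0,1],[0,0,0],1],[[0,0,1],[0,0,0],1],[[0,0,1],[0,0,0],1],[[0,0,0.55],[0,0,0],1],[[0,0,0],[0,0,0],-1],[[0,0,0],[0,0,0],-1],[[0,0,0],[0,0,0],-1],[[0,0,0],[0,0,0],-1],[[0,0,0],[0,0,0],-1]]' 30; python3 -m pendant '[[[0,0,0],[0,0,0],-1],[[0,0,0],[0,0,0],-1],[[0,0,0],[0,0,0],-1],[[0,0,0],[0,0,0],-1]]'; python3 -c "
from h import *
to([.5197,-.2240,.239])"
```

```text
time_s: 17.78
tool_pos: [0.5202, -0.2245, 0.2412]
eef_rot: [0.001, 0.435, 0.901, 0.0]
ft_force: [-0.7, -0.5, 0.6]
grip_width: 0.0612
finger_force: 0.0
time_s: 18.12
tool_pos: [0.5235, -0.2211, 0.2412]
eef_rot: [0.003, 0.433, 0.901, 0.003]
ft_force: [14.2, 7.8, -4.4]
grip_width: 0.0493
finger_force: 30.0
t 18.12 tcp [ 0.5235 -0.2211  0.2412] yaw 38.7 tilt [ 0.007  0.002 -1.   ] q [ 0.65  0.19 -0.37  1.66  0.07  1.3   0.94] F [14.2  7.8 -4.4] w 0.0493 29.998717991402373
shift [ 0.   -0.19  0.09] rz None
```

```bash
python3 -m pendant '[[[0,0.2,0],[0,0,0],-1],[[0,0,0],[0,0,0],-1]]';  python3 -m pendant '[[[0,0,0],[0,0,0.5],-1],[[0,0,0],[0,0,0.7],-1],[[0,0,0],[0,0,0.7],-1],[[0,0,0],[0,0,0.7],-1],[[0,0,0],[0,0,0.7],-1],[[0,0,0],[0,0,0.7],-1],[[0,0,0],[0,0,0.7],-1],[[0,0,0],[0,0,0.7],-1],[[0,0,0],[0,0,0],-1],[[0,0,0],[0,0,0],-1]]'; python3 -c "
from ptr import *
to([.5197,-.2240,.239])
a=cam('side');c=a['color'].astype(float)
e=(c[203:230,270:278,0]-c[203:230,270:278,1:].max(2)).clip(8)-8;print(e.sum(1).round(0),(e.sum(1)*np.arange(203,230)).sum()/e.sum())
"
```

```text
time_s: 18.28
tool_pos: [0.5239, -0.2209, 0.2411]
eef_rot: [0.0, 0.434, 0.901, -0.0]
ft_force: [-2.3, 2.1, 4.9]
grip_width: 0.0491
finger_force: 30.0
time_s: 19.12
tool_pos: [0.5239, -0.2209, 0.2411]
eef_rot: [0.0, 0.698, 0.716, 0.0]
ft_force: [-0.9, 2.7, 6.2]
grip_width: 0.0496
finger_force: 30.0
t 19.12 tcp [ 0.5 -0.2  0.2] yaw 1.5 tilt [ 0. -0. -1.] q [ 0.6  0.2 -0.3  1.7  0.1  1.3  0.3] F [-0.9  2.7  6.2] w 0.0496 30.00151367741637
shift [-0.1 -0.2  0.1] rz None
[ 0.  1.  6.  4.  0.  0.  0.  0.  0.  2.  6. 25. 24. 19. 17. 18. 18. 11.  3.  2.  1.  3.  0.  3.  4.  5.  1.] 216.79768786127167
```

```bash
python3 -m pendant '[[[0,0,0],[0,0,0.5],-1],[[0,0,0],[0,0,0.7],-1],[[0,0,0],[0,0,0.7],-1],[[0,0,0],[0,0,0.7],-1],[[0,0,0],[0,0,0.7],-1],[[0,0,0],[0,0,0.7],-1],[[0,0,0],[0,0,0.7],-1],[[0,0,0],[0,0,0.7],-1],[[0,0,0],[0,0,0.7],-1],[[0,0,0],[0,0,0],-1]]'
cat > meas.py <<'E'
from ptr import *
def rows(a):
    c=a['color'].astype(float);hsv=cv2.cvtColor(a['color'],cv2.COLOR_RGB2HSV)
    e=(c[208:226,271:277,0]-c[208:226,271:277,1:].max(2)).clip(12)-12;r=(e.sum(1)*np.arange(208,226)).sum()/e.sum()
    e2=(c[205:245,280:298,2]-c[205:245,280:298,0]).clip(25)-25;e2=e2*(c[205:245,280:298,2]>80)
    return e.sum(1).round(0),r,(e2.sum(1)*np.arange(205,245)).sum()/e2.sum(),e2.sum().round(0),np.nonzero(e2.sum(1)>60)[0][[0,-1]]+205
if __name__=='__main__':
    to([.5197,-.2240,.239])
    print('s2',rows(np.load('s2.npy',allow_pickle=True).item()))
    for i in range(2):a=cam('side');print(rows(a))
    np.save('s3.npy',a,allow_pickle=True)
E
python3 meas.py
```

```text
time_s: 20.0
tool_pos: [0.524, -0.2209, 0.2411]
eef_rot: [0.0, 0.909, 0.417, 0.001]
ft_force: [-0.8, 2.7, 5.4]
grip_width: 0.0493
finger_force: 30.0
t 20.0 tcp [ 0.5 -0.2  0.2] yaw -40.7 tilt [ 0. -0. -1.] q [ 0.5  0.2 -0.2  1.7  0.1  1.3 -0.4] F [-0.8  2.7  5.4] w 0.0493 30.00233025988564
shift [-0.2 -0.1  0.1] rz None
s2 (array([ 0.,  0.,  0.,  0.,  0.,  0.,  0., 10., 62., 30., 61., 58., 53., 17., 13.,  0.,  0.,  0.]), np.float64(218.27302631578948), np.float64(227.36250911743252), np.float64(1371.0), array([223, 231]))
(array([ 0.,  0.,  0.,  9., 17., 18., 14.,  1.,  0.,  0.,  0.,  0.,  0.,  0.,  0.,  0.,  0.,  0.]), np.float64(212.67796610169492), np.float64(220.45193562418442), np.float64(2299.0), array([216, 226]))
(array([ 0.,  0.,  0.,  8., 17., 16., 11.,  4.,  0.,  0.,  0.,  0.,  0.,  0.,  0.,  0.,  0.,  0.]), np.float64(212.75), np.float64(220.44309822587624), np.float64(2311.0), array([216, 226]))
```

```bash
python3 -m pendant '[[[0,0,0],[0,0,0.5],-1],[[0,0,0],[0,0,0.7],-1],[[0,0,0],[0,0,0.8],-1],[[0,0,0],[0,0,0],-1],[[0,0,0],[0,0,0],-1],[[0,0,0],[0,0,0],0],[[0,0,0],[0,0,0],1],[[0,0,0],[0,0,0],1],[[0,0,0],[0,0,0],1],[[0,0,0],[0,0,0],1]]'; python3 -m pendant '[[[0,0,0],[0,0,0],1],[[0,0,-0.6],[0,0,0],1],[[0,0,-1],[0,0,0],1],[[0,0,-1],[0,0,0],1],[[0,0,-1],[0,0,0],1],[[0,0,-1],[0,0,0],1],[[0,0,-1],[0,0,0],1],[[0,0,0],[0,0,0],1],[[0,0,0],[0,0,0],1],[[0,0,0],[0,0,0],1]]'; python3 meas.py; python3 -c "
from ptr import *
a=np.load('s3.npy',allow_pickle=True).item();cv2.imwrite('pics/k.png',cv2.resize(a['color'][195:245,260:310],None,fx=12,fy=12,interpolation=cv2.INTER_CUBIC)[:,:,::-1])
l=loc(a);c=a['color'].astype(int);v,u=np.indices(l.shape[:2]);b=(u>268)&(u<279)&(v>200)&(v<225)
r=b&(c[...,0]-np.maximum(c[...,1],c[...,2])>20);g=b&(c[...,1]-np.maximum(c[...,0],c[...,2])>2)
print(np.c_[u[r],v[r],l[r],c[r]]);print('green');print(np.c_[u[g],v[g],l[g],c[g]])"
```

```text
time_s: 20.93
tool_pos: [0.5234, -0.2215, 0.2399]
eef_rot: [0.0, 0.952, 0.307, -0.0]
ft_force: [0.8, 0.3, -1.1]
grip_width: 0.0683
finger_force: 0.0
time_s: 21.77
tool_pos: [0.5234, -0.2213, 0.3792]
eef_rot: [-0.0, 0.952, 0.306, -0.0]
ft_force: [-0.1, 1.3, -0.2]
grip_width: 0.0871
finger_force: 0.0
t 21.77 tcp [ 0.5 -0.2  0.4] yaw -54.3 tilt [-0.  0. -1.] q [ 0.5  0.1 -0.2  1.4  0.   1.6 -0.7] F [-0.1  1.3 -0.2] w 0.0871 0.0
shift [-0.2  0.   5.6] rz None
s2 (array([ 0.,  0.,  0.,  0.,  0.,  0.,  0., 10., 62., 30., 61., 58., 53., 17., 13.,  0.,  0.,  0.]), np.float64(218.27302631578948), np.float64(227.36250911743252), np.float64(1371.0), array([223, 231]))
(array([ 0.,  0., 10., 12., 16., 15., 15.,  7.,  8.,  0.,  0.,  0.,  0.,  0.,  0.,  0.,  0.,  0.]), np.float64(212.79518072289156), np.float64(219.49222323879232), np.float64(2186.0), array([216, 225]))
(array([ 0.,  0., 11., 13., 16., 15., 15.,  8.,  8.,  0.,  0.,  0.,  0.,  0.,  0.,  0.,  0.,  0.]), np.float64(212.7674418604651), np.float64(219.48789401553222), np.float64(2189.0), array([216, 225]))
[[274.  211.  -39.8  34.  159.5 122.  101.   92. ]
 [274.  212.  -40.6  18.4 162.7 105.   80.   74. ]
 [274.  213.  -40.7  14.3 160.7 105.   81.   74. ]
 [274.  214.  -40.9   9.  159.2 110.   88.   79. ]]
green
[[275.  215.  -39.6 -32.4 174.7 117.  121.  112. ]
 [275.  216.  -39.5 -31.1 170.3 112.  120.  106. ]
 [274.  217.  -39.9  20.9 141.6 102.  114.   96. ]
 [275.  217.  -39.8 -39.2 170.2 112.  127.  108. ]
 [275.  218.  -39.9 -42.2 167.8 107.  111.  101. ]]
```

View pics/k.png

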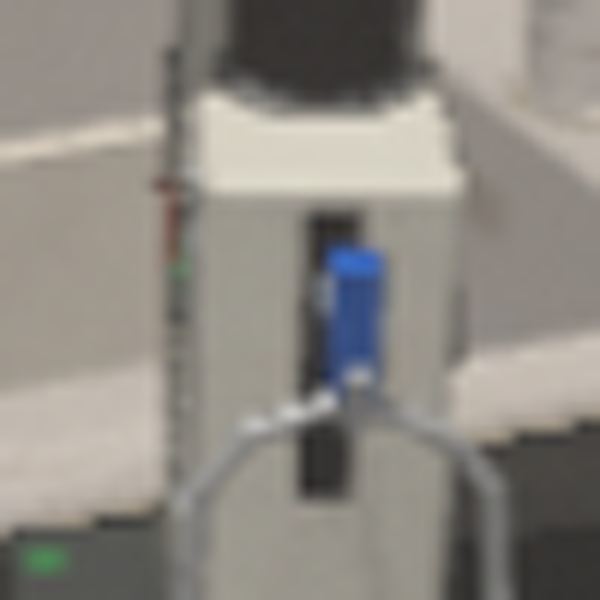

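The picture shows the pan hanging, with its post at crop (355,315). On the face edge, the red pointer spans rows 210–216 and runs into the green mark at rows 215–218, so they are nearly level. I'll average several frames to measure it more precisely.

```bash
cat > avg.py <<'E'
from ptr import *
def avg(n):
    F=[cam('side') for _ in range(n)];a=F[0];Z=np.array([f['z_map'] for f in F]);print('depth noise',Z[:,225,274:290].std(0).mean()*1000)
    a['z_map']=np.nanmedian(np.where(Z>0,Z,np.nan),0);a['color']=np.mean([f['color'] for f in F],0);return a
if __name__=='__main__':
    a=avg(14);np.save('s4.npy',a,allow_pickle=True);l=loc(a);c=a['color']
    for r in range(204,224):
        print(r,*[(k,l[r,k].round(0).astype(int).tolist(),c[r,k].round(0).astype(int).tolist()) for k in(273,274,275)])
    t=(abs(l[...,2]-212)<6)&(abs(l[...,0])<33)&(l[...,1]<-35)&(l[...,1]>-70);print('top z',np.median(l[t][:,2]),t.sum())
    t=(abs(l[...,2]-22)<6)&(l[...,0]<-45)&(l[...,0]>-80)&(abs(l[...,1])<65);print('foot z',np.median(l[t][:,2]),t.sum(),l[t].min(0),l[t].max(0))
    t=(abs(l[...,1]+75)<6)&(abs(l[...,0])<33)&(l[...,2]>60)&(l[...,2]<200);print('side y',np.median(l[t][:,1]),t.sum())
E
python3 avg.py
```

```text
depth noise 27.029411
204 (273, [-14, 597, -61], [146, 139, 130]) (274, [-40, 38, 186], [108, 105, 98]) (275, [-39, 0, 202], [145, 141, 132])
205 (273, [-17, 536, -39], [179, 170, 158]) (274, [-40, 36, 182], [104, 102, 95]) (275, [-39, -4, 200], [135, 132, 124])
206 (273, [-18, 521, -38], [155, 148, 137]) (274, [-40, 38, 178], [110, 107, 99]) (275, [-39, -11, 199], [134, 130, 123])
207 (273, [-18, 524, -45], [134, 127, 118]) (274, [-40, 37, 174], [112, 109, 100]) (275, [-40, -19, 199], [144, 141, 132])
208 (273, [-17, 527, -51], [135, 128, 120]) (274, [-40, 39, 169], [111, 108, 100]) (275, [-40, -21, 196], [143, 140, 133])
209 (273, [-17, 526, -56], [128, 119, 111]) (274, [-40, 35, 167], [117, 111, 102]) (275, [-40, -23, 193], [150, 147, 142])
210 (273, [-43, 39, 161], [107, 88, 82]) (274, [-40, 34, 164], [106, 91, 84]) (275, [-40, -25, 190], [113, 111, 105])
211 (273, [-17, 525, -66], [144, 128, 119]) (274, [-40, 34, 159], [122, 102, 92]) (275, [-40, -27, 188], [121, 117, 110])
212 (273, [-17, 528, -73], [144, 129, 119]) (274, [-41, 19, 162], [105, 81, 74]) (275, [-40, -27, 184], [9
[... 779 characters left out ...]
124]) (274, [-40, 17, 135], [101, 102, 93]) (275, [-40, -46, 166], [108, 111, 102])
220 (273, [-16, 528, -116], [140, 133, 125]) (274, [-40, 15, 132], [100, 97, 91]) (275, [-40, -43, 161], [111, 109, 104])
221 (273, [-16, 525, -120], [140, 133, 124]) (274, [-40, 13, 130], [92, 89, 83]) (275, [-40, -45, 158], [104, 102, 97])
222 (273, [-15, 527, -127], [146, 139, 129]) (274, [-40, 12, 126], [115, 112, 103]) (275, [-40, -46, 154], [118, 115, 108])
223 (273, [-15, 527, -133], [143, 136, 126]) (274, [-40, 10, 123], [115, 112, 103]) (275, [-40, -47, 151], [123, 120, 112])
top z 211.39690291798865 115
foot z 21.7062989238547 165 [-79.4 -64.1  20.5] [-45.3  61.2  23.8]
side y -69.91569939382603 392
```

```bash
python3 -m pendant '[[[0,0,0.6],[0,0,0],1],[[0,0,1],[0,0,0],1],[[0,0,1],[0,0,0],1],[[0,0,1],[0,0,0],1],[[0,0,1],[0,0,0],1],[[0,0,0.9],[0,0,0],1],[[0,0,0],[0,0,0],-1],[[0,0,0],[0,0,0],-1],[[0,0,0],[0,0,0],-1],[[0,0,0],[0,0,0],-1]]' 30; python3 -m pendant '[[[0,0,0],[0,0,0],-1],[[0,0,0],[0,0,0],-1],[[0,0,0],[0,0,0],-1],[[0,0,0],[0,0,0],-1],[[0,0,0],[0,0,0],-1],[[0,0,0],[0,0,0.5],-1],[[0,0,0],[0,0,0.7],-1],[[0,0,0],[0,0,0.5],-1],[[0,0,0],[0,0,0],-1],[[0,0,0],[0,0,0],-1]]';python3 -m pendant '[[[0,0,0],[0,0,0],0],[[0,0,0],[0,0,0],1],[[0,0,0],[0,0,0],1],[[0,0,0],[0,0,0],1],[[0,0,0],[0,0,0],1],[[0,0,0],[0,0,0],1],[[0,0,-0.6],[0,0,0],1],[[0,0,-1],[0,0,0],1],[[0,0,-1],[0,0,0],1],[[0,0,-1],[0,0,0],1]]';python3 -m pendant '[[[0,0,-1],[0,0,0],1],[[0,0,-1],[0,0,0],1],[[0,0,0],[0,0,0],1],[[0,0,0],[0,0,0],1],[[0,0,0],[0,0,0],1]]'
python3 - <<'E'
from avg import *
from meas import rows
s4=np.load('s4.npy',allow_pickle=True).item();a=avg(14);np.save('s5.npy',a,allow_pickle=True)
for b in(s4,a):
    l=loc(b);c=b['color']
    for r in range(208,220):print(r,*[(k,l[r,k].round(0).astype(int).tolist(),c[r,k].round(0).astype(int).tolist()) for k in(274,275)])
    b['color']=b['color'].astype(np.uint8);print(rows(b))
E
```

```text
time_s: 23.4
tool_pos: [0.5244, -0.2215, 0.2445]
eef_rot: [0.001, 0.952, 0.306, 0.001]
ft_force: [0.1, -0.4, 0.4]
grip_width: 0.0682
finger_force: 0.0
time_s: 24.23
tool_pos: [0.5237, -0.2211, 0.2433]
eef_rot: [0.0, 0.978, 0.208, 0.0]
ft_force: [-1.6, 2.3, 6.2]
grip_width: 0.0492
finger_force: 30.0
time_s: 25.07
tool_pos: [0.5233, -0.2212, 0.3334]
eef_rot: [-0.0, 0.978, 0.208, -0.0]
ft_force: [0.1, -0.4, -0.8]
grip_width: 0.0864
finger_force: 0.0
time_s: 25.48
tool_pos: [0.5234, -0.2212, 0.3817]
eef_rot: [-0.0, 0.978, 0.208, -0.0]
ft_force: [-0.4, -0.0, -0.5]
grip_width: 0.0873
finger_force: 0.0
depth noise 35.572144
208 (274, [-40, 39, 169], [111, 108, 100]) (275, [-40, -21, 196], [143, 140, 133])
209 (274, [-40, 35, 167], [117, 111, 102]) (275, [-40, -23, 193], [150, 147, 142])
210 (274, [-40, 34, 164], [106, 91, 84]) (275, [-40, -25, 190], [113, 111, 105])
211 (274, [-40, 34, 159], [122, 102, 92]) (275, [-40, -27, 188], [121, 117, 110])
212 (274, [-41, 19, 162], [105, 81, 74]) (275, [-40, -27, 184], [93, 91, 88])
213 (274, [-41, 10, 163], [104, 80, 74]) (275, [-40, -31, 182], [104
[... 1180 characters left out ...]
, 98])
214 (274, [-42, -3, 165], [112, 88, 80]) (275, [-40, -33, 179], [118, 118, 112])
215 (274, [-42, -12, 165], [114, 94, 82]) (275, [-40, -34, 176], [117, 121, 111])
216 (274, [-40, 24, 144], [102, 108, 94]) (275, [-40, -36, 173], [112, 120, 106])
217 (274, [-40, 21, 141], [102, 114, 96]) (275, [-40, -39, 170], [111, 127, 107])
218 (274, [-40, 20, 138], [100, 102, 92]) (275, [-40, -43, 168], [107, 111, 101])
219 (274, [-40, 16, 136], [101, 102, 93]) (275, [-40, -45, 166], [109, 111, 102])
(array([ 0.,  2., 14., 11., 13., 16., 17., 12.,  0.,  0.,  0.,  0.,  0.,  0.,  0.,  0.,  0.,  0.]), np.float64(212.48235294117646), np.float64(218.97745901639345), np.float64(1952.0), array([215, 224]))
```

```bash
python3 -m pendant '[[[0,0,0],[0,0,0],1],[[0,0,0],[0,0,0],1],[[0,0,0],[0,0,0],1],[[0,0,0],[0,0,0],1]]'; python3 -c "
from rig import job_done
print(job_done())"
```

```text
time_s: 26.52
tool_pos: [0.5235, -0.2212, 0.3825]
eef_rot: [-0.0, 0.978, 0.208, 0.0]
ft_force: [0.1, -0.9, -1.2]
grip_width: 0.0867
finger_force: 0.0
the job is handed in; nothing more can be done
None
```

I hung the steel pan on the load hook, released it, and turned the tare knob until the pointer tip measured about 165 mm, level with the zero mark to within 1–2 mm; the job was handed in at 26.5 s with no verdict shown, and I did not re-check the gauze, vial and jar positions afterwards.

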